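# Open the paint shop utility box by its recessed paddle latch

## Task

Open the grey utility box, the one with a steel paddle handle sunk in a dish in its lid: pull the free end of the paddle up to trip the latch and keep pulling to raise the lid until it stands more than 45 degrees open. Let go so that the lid stays open by itself, and do not shift the solvent tin standing near.

Things in the scene. Friction and masses are not known exactly. Their poses are not given: they have to be found in the camera images.
- utility_box: Grey sheet-steel box, fixed on a thin bench mat, 180 (x) x 190 (y) x 125 mm high without lid. Origin: centre of its underside; x axis points from its front to its back, z up. The lid is hinged at the back: hinge line along y at x = 90, z = 127 mm; lid top at z = 129, front edge at x = -94 mm. A dish sunk in the lid, x -74 to 18, y -66 to 66, floor at z = 90 mm, is open at both sides of the paddle.
- paddle_grip (a point): Point in the steel paddle near its free front end, mid width and thickness; shut, at x = -44, y = 0, z = 121 mm of utility_box. The paddle is a bar 28 mm wide (y), 14 mm thick, top flush with the lid, from x = -57 mm (free end) back to its pivot pin along y at x = 9, z = 121 mm. The pin's ears reach out to y = -23 and 23 mm, only at x = 0 to 18. Turns with the paddle.
- box_paddle (a joint): Paddle angle relative to the lid, rad: 0 = flush, grows as the free front end is pulled up, stop at 0.6. A light spring (2 to 3 N at the free end) returns it. It draws back the latch tongue: the lid is locked below about 0.35 and free above about 0.45, so keep the paddle near its stop until the lid has left the box.
- box_lid (a joint): Lid angle, rad: 0 = shut and latched, grows as the front edge rises, stop at 1.4 (0.785 = 45 degrees). Stiff friction hinges: it needs about 5 to 7 N at the paddle to raise and stays where it is left.
- parts_box: Bystander: low dark blue steel box with a plain lid, no paddle, 151 x 216 x 89 mm, fixed to the bench; origin at the centre of its underside. Not the box to open.
- solvent_tin: Bystander: round upright tin with a black cap, 66 mm diameter, 134 mm high, loose; origin at the centre of its underside. Leave it where it is.

How it is judged:
On the way:
1. the paddle is pulled up, past the point where the latch lets go (value of joint box_paddle above 0.4 rad), for 0.1 s.
At the end, for the whole second after the job is handed in: The utility box's lid stands more than 45 degrees (0.785 rad) open, at rest by itself (value of joint box_lid above 0.785 rad and velocity of joint box_lid between -0.05 and 0.05 rad/s); the robot touches nothing.
It fails at once if the solvent tin is shifted by more than 30 mm (distance of solvent_tin from where it was at the start of the episode above 0.03 m).
It also fails if it takes over 35 s, if anything falls off the work surface, if the arm or the gripper's body presses on something with over 40 N, if the wrist force passes 120 N, or if a joint passes its speed limit or range.

## Robot

A 7-joint arm with a two-finger parallel gripper is mounted at the origin on the work surface; the furniture and walls round the work are solid. World frame = base frame: x ahead of the robot, y to its left, z up, the work surface at z = 0. Lengths are in m, angles in rad, forces in N, time in s.
With the tool pointing down it reaches from about 0.425 to 0.925 m from the base axis. Payload 6.8 kg.
Tool frame: the origin (TCP) lies at the very end of the fingers, on their centre line; the grasp point (between the pads) lies 19 mm behind it; z points along the fingers, y is the line along which they close (so a half turn about z gives the same grasp; the last joint's range is limited). The gripper opens to 85 mm and grips with 20 to 120 N. Pads are 22 mm wide; open, the fingers measure 114 mm over their backs; the gripper's body (76 mm by 85 mm) begins 54 mm behind the grasp point. The pads swing forward as they close: fully open they stand 13 mm farther back than shut.
Start: joints at [-1.354, 0.477, 0.022, 1.555, -0.011, 1.109, -0.083], TCP at [0.215, 0.64, 0.231] pointing down, gripper open.
Joint ranges: [-2.96, 2.96], [-0.34, 2.1], [-1.41, 1.46], [0.24, 2.44], [-1.37, 4.51], [0.17, 1.92], [-2.96, 2.96]. Speed limits (rad/s): [2.39, 2.39, 3.14, 3.14, 3.14, 3.14, 3.14].

## Interface

Orientations are given as a unit quaternion [w, x, y, z].
In Python, from station import bot gives the robot as it stands.
- The arm moves only by the tool apply_moves, never from a script. Its argument "deltas" is a list of rows, each a list of 3 entries, a list of its own where there are three numbers: the closure, from 0 (fully open) to 1 (shut), then the shift along the tool's x, y, z in units of 0.2 m (1.0 is 0.2 m), then the turn about the tool's z in units of 2 pi rad (1.0 is 2 pi rad). A call has 1 to 12 rows; each row is the pose to reach, as a shift and turn from the pose commanded when the call began, along the tool's axes at that moment, turning the shorter way round; what a row does not reach only later rows make up. A row lasts 1/10 s, in which the tool goes at most 50 mm and 8.59 degrees, less where a joint would pass 70% of its speed; a pose out of reach is approached as far as the arm can. A call with a number of a shift or a turn outside -1 to 1 is refused whole. A call with a gripper value outside its range is refused whole. The fingers move at their own pace and stop on an object; "squeeze" is the grip in N (left out, the last holds). Time passes only in rows, so rows that repeat a pose let the fingers close. It gives the time, the measured TCP pose, the force, the opening and the grip force at its end, in the units of the state.
- bot.get_obs(): the state, without advancing time (a new reading comes with each control period).
- bot.read_camera(name): name is "scene" or "top"; returns a dict with "color" (480x640x3 uint8, red, green, blue), "intrinsics" (3x3 intrinsics, pixels), "k1" (the pictures are not rectified: a ray, as slopes to the right and down, at radius r is drawn at 1 + k1 r^2 times it, then the intrinsics apply), "pose" (4x4, takes a point from camera to world coordinates). Camera axes: x right, y down, z forward; pixel columns grow to the right and rows downward; lengths in m; the calibration is good to about 2 mm. A picture is of the moment at which its call begins. There is no depth.
- bot.hand_in(): hands the job in; it is judged then, once.
Trained networks look in a picture, given as the dict that the camera call returned (one of the last four; its "shot" number tells which), for a name from the list of things; names that differ only in an ending like _2 or _b are one class to them, and where a whole thing is asked for, a point or a joint stands for the part that bears it (a point fixed in the world has none). Each returns a list of dicts, best first, with "confidence" (0 to 1); they miss things now and then, are a little off and sometimes report something else, mostly with a low value. They report only what shows in the picture. A call takes as long as a camera call.
- bot.look_for(picture, target): "point" ([x, y, z] in m, in world coordinates, good to about 4 mm: the middle of the surface that is visible of it).
The state is a dict: "t": time; "q": joint angles; "joint_vel": joint speeds; "joint_torque": joint torques, N m; "eef_pos": TCP position; "tool_rot": TCP orientation; "contact_force": force on the tool from outside, world axes, zero at the start; "torque": the same for the moment, N m; "gripper_width": opening from 0.0 (shut) to 1.0 (fully open); "grasp_force": force on a finger pad.
Only numpy, scipy, OpenCV 4.12 (cv2) and the standard library are available. Lean on these libraries where they do the work, as an engineer would, in place of code of your own. Each camera call takes 0.05 s, during which the arm holds its last target. There are 200 camera calls.

## Working session

There is one attempt and no reset: what is moved stays moved. The work goes in short steps, Python scripts to look and compute and a tool call to move; the robot and the scene stay as the last step left them, time stands still between calls to the robot, and variables do not carry over. Pictures are saved under pics/ and viewed, at most 10 in all, crops included, and the job is handed in when it is done.

Besides the shell and the picture viewer there is one more tool, called after "Request:" as name(argument=value, ...) on one line, values as JSON. apply_moves: Moves the arm, as the interface text tells. Its arguments: {"type":"object","properties":{"deltas":{"type":"array","items":{"type":"array"}},"squeeze":{"type":"number"}},"required":["deltas"]}

```bash
mkdir -p pics; cat > h.py <<'E'
import numpy as np, cv2
from scipy.spatial.transform import Rotation as R
from station import bot
def save(p,n): cv2.imwrite(f'pics/{n}.png',p['color'][:,:,::-1])
def proj(p,X):
    T=np.linalg.inv(np.array(p['pose']));c=T[:3,:3]@np.array(X)+T[:3,3]
    s=c[:2]/c[2];s=s*(1+p['k1']*(s@s));K=np.array(p['intrinsics']);return K[:2,:2]@s+K[:2,2]
def ray(p,uv,z):
    K=np.array(p['intrinsics']);d=np.linalg.solve(K[:2,:2],np.array(uv)-K[:2,2]);s=d.copy()
    for _ in range(20): s=d/(1+p['k1']*(s@s))
    P=np.array(p['pose']);v=P[:3,:3]@np.array([*s,1]);o=P[:3,3];return o+v*(z-o[2])/v[2]
E
python3 - <<'E'
from h import *
o=bot.get_obs();print(o['t'],o['eef_pos'],o['tool_rot'],R.from_quat(np.roll(o['tool_rot'],-1)).as_matrix().round(3))
for n in('scene','top'):
    p=bot.read_camera(n);save(p,n+'0');print(n,np.array(p['pose'])[:3,3])
    for t in('utility_box','paddle_grip','solvent_tin','parts_box','box_lid'):
        for d in bot.look_for(p,t)[:2]:print(t,np.round(d['point'],3),round(d['confidence'],2),proj(p,d['point']).round())
E
```

```text
0.0 [0.21522591 0.63913865 0.23031617] [-6.90266969e-05  1.61660260e-01  9.86846054e-01 -9.05954738e-04] [[-0.948  0.319 -0.   ]
 [ 0.319  0.948 -0.002]
 [-0.    -0.002 -1.   ]]
scene [ 0.10088209 -0.64436518  0.77219303]
utility_box [ 0.62  -0.098  0.123] 0.63 [346. 219.]
paddle_grip [ 0.631 -0.091  0.131] 0.75 [348. 213.]
solvent_tin [ 0.321 -0.339  0.109] 0.94 [306. 385.]
parts_box [0.329 0.137 0.089] 0.89 [173. 233.]
box_lid [ 0.651 -0.078  0.132] 0.83 [351. 205.]
top [ 0.41197809 -0.1038076   1.205714  ]
utility_box [ 0.651 -0.07   0.13 ] 0.92 [314. 193.]
paddle_grip [ 0.638 -0.085  0.129] 0.56 [321. 198.]
solvent_tin [ 0.33  -0.316  0.11 ] 0.88 [429. 334.]
parts_box [0.35  0.165 0.087] 0.61 [215. 330.]
box_lid [ 0.657 -0.073  0.132] 0.67 [315. 190.]
```

View pics/top0.png

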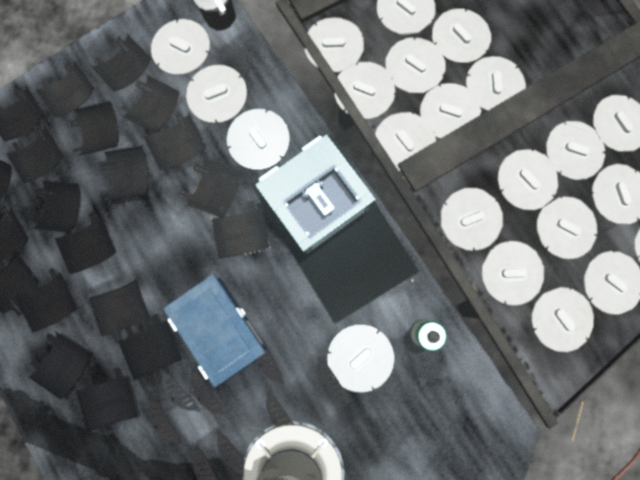

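View pics/scene0.png

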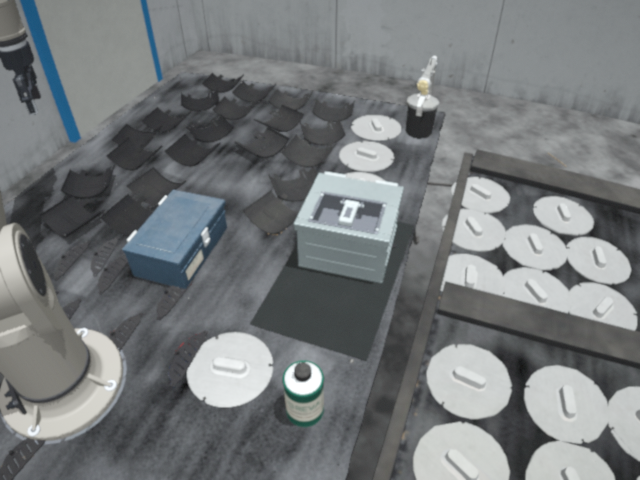

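```bash
python3 - <<'E'
import cv2
a=cv2.imread('pics/top0.png')[125:260,245:385];cv2.imwrite('pics/c1.png',cv2.resize(a,None,fx=4,fy=4,interpolation=cv2.INTER_CUBIC))
E
```

```text
(no output)
```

View pics/c1.png

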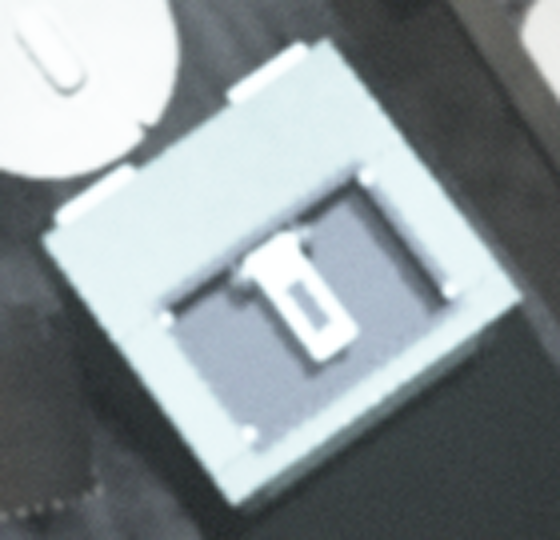

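```bash
python3 - <<'E'
from h import *
from scipy.optimize import least_squares
p=bot.read_camera('top');z=.131
c=np.array([[45,238],[330,40],[520,298],[238,505],[340,362],[302,368]],float) 
uv=(c+.5)/4-.5+[245,125]
W=np.array([ray(p,q,z) for q in uv]);print(W.round(4))
print([np.linalg.norm(W[i]-W[(i+1)%4]).round(4) for i in range(4)])
L=np.array([[90,95],[90,-95],[-94,-95],[-94,95]])/1000
f=lambda s:(np.c_[L[:,0]*np.cos(s[2])-L[:,1]*np.sin(s[2])+s[0],L[:,0]*np.sin(s[2])+L[:,1]*np.cos(s[2])+s[1]]-W[:4,:2]).ravel()
r=least_squares(f,[.65,-.07,.6]);print(r.x,r.fun.round(4))
x,y,a=r.x
def w(X):return np.array([x+X[0]*np.cos(a)-X[1]*np.sin(a),y+X[0]*np.sin(a)+X[1]*np.cos(a),X[2]+.002])
g=w([-.044,0,.121]);print('grip',g,'pin',w([.009,0,.121]),'hinge',w([.09,0,.127]),'axis x',np.cos(a),np.sin(a))
im=p['color'].copy()
s=bot.read_camera('scene')
for n,q in(('t',p),('s',s)):
    im=cv2.resize(q['color'],None,fx=4,fy=4,interpolation=cv2.INTER_CUBIC)
    P=[]
    for X in [(.009,0,.128),(-.057,0,.128),(-.057,.014,.128),(-.057,-.014,.128),(-.074,.066,.129),(-.074,-.066,.129),(.018,-.066,.129),(.018,.066,.129),(-.094,.095,.129),(-.094,-.095,.129),(.09,-.095,.129),(.09,.095,.129)]:
        t=proj(q,w(X))*4+1.5;P.append(t);cv2.circle(im,tuple(t.round().astype(int).tolist()),4,(255,0,0),-1)
    m=np.mean(P,0).astype(int);k=im[m[1]-260:m[1]+260,m[0]-200:m[0]+200];out=k if n=='t' else np.hstack([out,k])
cv2.imwrite('pics/c2.png',out[:,:,::-1])
E
```

```text
[[ 0.6749  0.0614  0.131 ]
 [ 0.7862 -0.1027  0.131 ]
 [ 0.6328 -0.2053  0.131 ]
 [ 0.5204 -0.0449  0.131 ]
 [ 0.5991 -0.1035  0.131 ]
 [ 0.5963 -0.0822  0.131 ]]
[np.float64(0.1983), np.float64(0.1846), np.float64(0.1958), np.float64(0.1876)]
[ 0.65521415 -0.07174226  0.60001367] [ 0.0009 -0.0039 -0.003   0.0034 -0.0015  0.0021  0.0036 -0.0015]
grip [ 0.61889972 -0.09658703  0.123     ] pin [ 0.6626421  -0.06666038  0.123     ] hinge [ 0.72949366 -0.02092343  0.129     ] axis x 0.825327896842974 0.5646537546964097
```

View pics/c2.png

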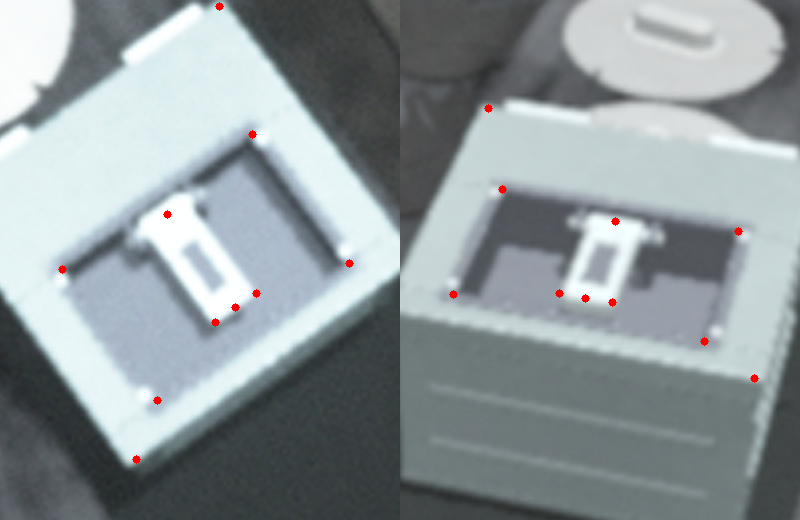

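Request:
apply_moves(deltas=[[0.3, [-0.17, -0.15, 0], 0], [0.3, [-0.34, -0.31, 0], 0], [0.3, [-0.5, -0.46, 0], 0], [0.3, [-0.67, -0.61, 0], 0], [0.3, [-0.84, -0.77, 0], 0], [0.3, [-1, -0.92, 0], 0], [0.3, [-1, -0.92, 0], 0]], squeeze=50)

```text
t: 1.4
eef_pos: [0.3503, 0.3952, 0.2316]
tool_rot: [0.001, 0.166, 0.986, -0.001]
contact_force: [-0.1, 0.9, -0.9]
gripper_width: 0.701
grasp_force: 0.0
```

Request:
apply_moves(deltas=[[0.3, [-0.17, -0.15, -0.02], 0], [0.3, [-0.34, -0.31, -0.05], 0], [0.3, [-0.5, -0.46, -0.1], 0], [0.3, [-0.67, -0.61, -0.1], 0], [0.3, [-0.84, -0.77, -0.1], 0], [0.3, [-1, -0.92, -0.1], 0], [0.3, [-1, -0.92, -0.1], 0]])

```text
t: 2.1
eef_pos: [0.4797, 0.1573, 0.2518]
tool_rot: [0.001, 0.166, 0.986, -0.001]
contact_force: [0.0, -0.5, -0.6]
gripper_width: 0.702
grasp_force: 0.0
```

Request:
apply_moves(deltas=[[0.3, [-0.17, -0.15, 0], 0.023], [0.3, [-0.34, -0.31, 0], 0.046], [0.3, [-0.5, -0.46, 0], 0.07], [0.3, [-0.67, -0.61, 0], 0.09], [0.3, [-0.84, -0.77, 0], 0.115], [0.3, [-1, -0.92, 0], 0.138], [0.3, [-1, -0.92, 0], 0.16], [0.3, [-1, -0.92, 0], 0.182], [0.3, [-1, -0.92, 0], 0.182], [0.3, [-1, -0.92, 0], 0.182]])

```text
t: 3.1
eef_pos: [0.608, -0.0738, 0.2511]
tool_rot: [-0.0, 0.668, 0.744, -0.0]
contact_force: [0.4, 0.5, 1.0]
gripper_width: 0.701
grasp_force: 0.0
```

```bash
cat >> h.py <<'E'
def delta(target,yaw):  # tool y axis wanted at world angle yaw (mod pi chosen by caller)
    o=bot.get_obs();M=R.from_quat(np.roll(o['tool_rot'],-1)).as_matrix()
    d=M.T@(np.array(target)-o['eef_pos'])/.2
    cy=np.arctan2(M[1,1],M[0,1]);t=-(yaw-cy);t=(t+np.pi)%(2*np.pi)-np.pi
    print('t',round(o['t'],2),o['eef_pos'].round(4),'F',np.round(o['contact_force'],1),'w',round(o['gripper_width'],3),'gf',o['grasp_force'],'q',np.round(o['q'],2))
    print('delta',d.round(3),'turn',round(t/2/np.pi,4),'tilt',M[:,2].round(3))
E
python3 -c "
from h import *
delta([.619,-.097,.25],.6-np.pi/2)"
```

```text
t 3.1 [ 0.608  -0.0738  0.2511] F [0.4 0.5 1. ] w 0.701 gf 0.0 q [-0.43  0.4   0.6   1.72 -0.25  1.1   0.36]
delta [-0.121  0.042  0.006] turn 0.1716 tilt [-0.  0. -1.]
```

Request:
apply_moves(deltas=[[0.3, [-0.12, 0.04, 0], 0.023], [0.3, [-0.12, 0.04, 0], 0.046], [0.3, [-0.12, 0.04, 0], 0.07], [0.3, [-0.12, 0.04, 0], 0.092], [0.3, [-0.12, 0.04, 0.1], 0.115], [0.3, [-0.12, 0.04, 0.2], 0.138], [0.3, [-0.12, 0.04, 0.3], 0.16], [0.3, [-0.12, 0.04, 0.3], 0.172], [0.3, [-0.12, 0.04, 0.3], 0.172], [0.3, [-0.12, 0.04, 0.3], 0.172]])

```text
t: 4.1
eef_pos: [0.6186, -0.0975, 0.1916]
tool_rot: [0.0, 0.956, 0.294, 0.0]
contact_force: [0.2, -0.5, 0.1]
gripper_width: 0.701
grasp_force: 0.0
```

```bash
python3 - <<'E'
from h import *
delta([.619,-.097,.101],.6-np.pi/2)
o=bot.get_obs()
for n in('top','scene'):
    q=bot.read_camera(n);im=cv2.resize(q['color'],None,fx=3,fy=3,interpolation=cv2.INTER_CUBIC)
    g=proj(q,[.619,-.097,.13])*3;e=proj(q,o['eef_pos'])*3
    for X,c in((g,(255,0,0)),(e,(0,255,0))):cv2.circle(im,tuple(X.astype(int).tolist()),3,c,-1)
    m=g.astype(int);k=im[m[1]-250:m[1]+250,m[0]-200:m[0]+200];out=k if n=='top' else np.hstack([out,k])
cv2.imwrite('pics/c3.png',out[:,:,::-1])
E
```

```text
t 4.1 [ 0.6186 -0.0975  0.1916] F [ 0.2 -0.5  0.1] w 0.701 gf 0.0 q [-0.52  0.56  0.83  1.76 -0.47  1.04 -0.5 ]
delta [ 0.003 -0.001  0.453] turn -0.0005 tilt [ 0.001  0.    -1.   ]
```

View pics/c3.png

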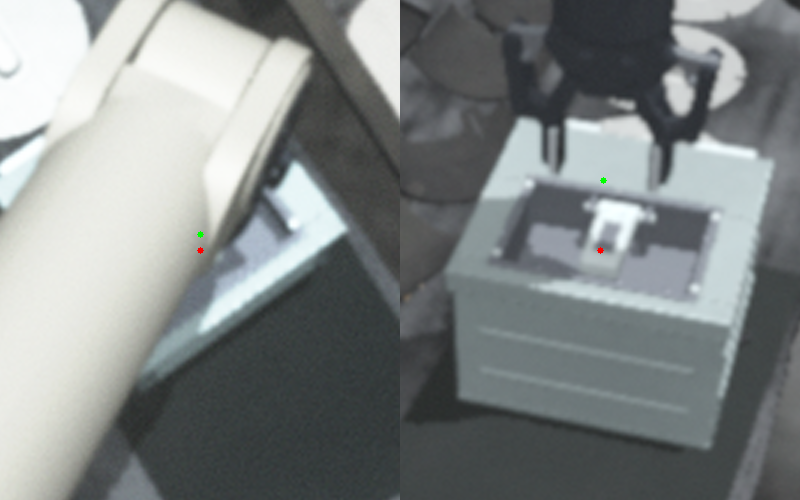

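Request:
apply_moves(deltas=[[0.3, [0, 0, 0.1], 0], [0.3, [0, 0, 0.2], 0], [0.3, [0, 0, 0.28], 0], [0.3, [0, 0, 0.35], 0], [0.3, [0, 0, 0.41], 0], [0.3, [0, 0, 0.45], 0], [0.3, [0, 0, 0.45], 0], [0.3, [0, 0, 0.45], 0]])

```text
t: 5.0
eef_pos: [0.6186, -0.0982, 0.1016]
tool_rot: [0.0, 0.956, 0.292, 0.0]
contact_force: [0.6, 0.3, 0.3]
gripper_width: 0.702
grasp_force: 0.0
```

Request:
apply_moves(deltas=[[0.5, [0, 0, 0], 0], [0.6, [0, 0, 0], 0], [0.8, [0, 0, 0], 0], [1, [0, 0, 0], 0], [1, [0, 0, 0], 0], [1, [0, 0, 0], 0], [1, [0, 0, 0], 0], [1, [0, 0, 0], 0]], squeeze=50)

```text
t: 5.8
eef_pos: [0.6184, -0.0977, 0.1019]
tool_rot: [-0.0, 0.956, 0.292, 0.0]
contact_force: [-2.8, 1.7, 6.3]
gripper_width: 0.322
grasp_force: 48.9
```

```bash
python3 - <<'E'
from h import *
delta([.619,-.097,.101],.6-np.pi/2)
a=.6
# path rel. to start in tool units; local box plane (bx,z): grip=( -.044,.121)
def loc(th,ph):
    v=np.array([9-53*np.cos(ph),121+53*np.sin(ph)])-[90,127]
    return np.array([90+v[0]*np.cos(th)+v[1]*np.sin(th),127-v[0]*np.sin(th)+v[1]*np.cos(th)])
M=R.from_quat(np.roll(bot.get_obs()['tool_rot'],-1)).as_matrix()
for th,ph in [(0,x) for x in(.1,.2,.3,.4,.5,.58)]+[(x,.58) for x in np.arange(.1,1.11,.1)]:
    d=(loc(th,ph)-[-44,121])/1000
    print(round(th,2),ph,(M.T@[d[0]*np.cos(a),d[0]*np.sin(a),d[1]]/.2).round(3))
E
```

```text
t 5.8 [ 0.6184 -0.0977  0.1019] F [-2.8  1.7  6.3] w 0.322 gf 48.94012749195099 q [-0.46  0.66  0.74  1.82 -0.56  0.88 -0.43]
delta [ 0.005 -0.001  0.004] turn -0.0011 tilt [ 0.     0.001 -1.   ]
0 0.1 [ 0.001 -0.    -0.026]
0 0.2 [ 0.005 -0.    -0.053]
0 0.3 [ 0.012 -0.    -0.078]
0 0.4 [ 0.021 -0.    -0.103]
0 0.5 [ 0.033 -0.    -0.127]
0 0.58 [ 0.043 -0.    -0.145]
0.1 0.58 [ 0.058 -0.001 -0.207]
0.2 0.58 [ 0.079 -0.001 -0.267]
0.3 0.58 [ 0.106 -0.001 -0.325]
0.4 0.58 [ 0.138 -0.001 -0.38 ]
0.5 0.58 [ 0.176 -0.001 -0.431]
0.6 0.58 [ 0.218 -0.002 -0.479]
0.7 0.58 [ 0.265 -0.002 -0.522]
0.8 0.58 [ 0.316 -0.003 -0.56 ]
0.9 0.58 [ 0.371 -0.003 -0.592]
1.0 0.58 [ 0.429 -0.003 -0.619]
1.1 0.58 [ 0.489 -0.004 -0.64 ]
```

Request:
apply_moves(deltas=[[1, [0.001, 0, -0.026], 0], [1, [0.005, 0, -0.053], 0], [1, [0.012, 0, -0.078], 0], [1, [0.021, 0, -0.103], 0], [1, [0.033, 0, -0.127], 0], [1, [0.043, 0, -0.145], 0], [1, [0.043, 0, -0.145], 0], [1, [0.043, 0, -0.145], 0], [1, [0.043, 0, -0.145], 0]])

```text
t: 6.7
eef_pos: [0.6241, -0.0935, 0.1304]
tool_rot: [-0.001, 0.957, 0.292, -0.001]
contact_force: [-5.5, -2.1, -6.3]
gripper_width: 0.317
grasp_force: 50.3
```

Request:
apply_moves(deltas=[[1, [0.007, 0, -0.03], 0], [1, [0.015, 0, -0.062], 0], [1, [0.025, 0, -0.092], 0], [1, [0.036, 0, -0.122], 0], [1, [0.036, 0, -0.122], 0]])

```text
t: 7.2
eef_pos: [0.6309, -0.0889, 0.1557]
tool_rot: [-0.001, 0.956, 0.292, -0.001]
contact_force: [-7.7, -1.9, -5.3]
gripper_width: 0.316
grasp_force: 50.7
```

```bash
python3 - <<'E'
from h import *
delta([.619,-.097,.101],.6-np.pi/2)
q=bot.read_camera('scene');im=cv2.resize(q['color'],None,fx=3,fy=3,interpolation=cv2.INTER_CUBIC)[390:890,800:1300]
cv2.imwrite('pics/c4.png',im[:,:,::-1])
E
```

```text
t 7.2 [ 0.6309 -0.0889  0.1557] F [-7.7 -1.9 -5.3] w 0.316 gf 50.65463483333588 q [-0.5   0.61  0.79  1.76 -0.51  0.99 -0.49]
delta [-0.072  0.001  0.274] turn -0.0012 tilt [-0.001  0.001 -1.   ]
```

View pics/c4.png

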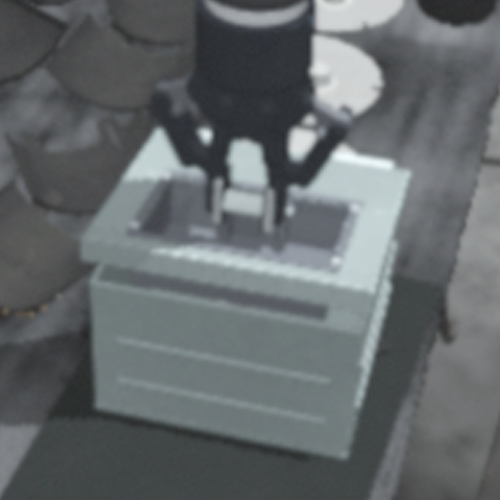

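Request:
apply_moves(deltas=[[1, [0.027, 0, -0.058], 0], [1, [0.059, 0, -0.113], 0], [1, [0.097, 0, -0.164], 0], [1, [0.139, 0, -0.212], 0], [1, [0.186, 0, -0.255], 0], [1, [0.21, 0, -0.275], 0], [1, [0.237, 0, -0.293], 0], [1, [0.237, 0, -0.293], 0]])

```text
t: 8.05
eef_pos: [0.669, -0.0629, 0.2146]
tool_rot: [-0.001, 0.957, 0.292, -0.002]
contact_force: [-11.5, -0.6, -0.1]
gripper_width: 0.31
grasp_force: 49.9
```

Request:
apply_moves(deltas=[[1, [0.027, 0, -0.017], 0], [1, [0.055, 0, -0.032], 0], [1, [0.083, 0, -0.046], 0], [1, [0.113, 0, -0.059], 0], [1, [0.143, 0, -0.07], 0], [1, [0.173, 0, -0.08], 0], [1, [0.173, 0, -0.08], 0], [1, [0.173, 0, -0.08], 0]])

```text
t: 8.85
eef_pos: [0.698, -0.0431, 0.2314]
tool_rot: [-0.001, 0.957, 0.292, -0.001]
contact_force: [-12.7, 0.5, 2.1]
gripper_width: 0.315
grasp_force: 49.8
```

```bash
python3 - <<'E'
from h import *
delta([.619,-.097,.101],.6-np.pi/2)
q=bot.read_camera('scene');im=cv2.resize(q['color'],None,fx=3,fy=3,interpolation=cv2.INTER_CUBIC)[300:890,750:1350]
cv2.imwrite('pics/c5.png',im[:,:,::-1])
E
```

```text
t 8.85 [ 0.698  -0.0431  0.2314] F [-12.7   0.5   2.1] w 0.315 gf 49.76671099662781 q [-0.54  0.64  0.82  1.53 -0.49  1.19 -0.62]
delta [-0.477  0.005  0.653] turn -0.0013 tilt [-0.003  0.002 -1.   ]
```

View pics/c5.png

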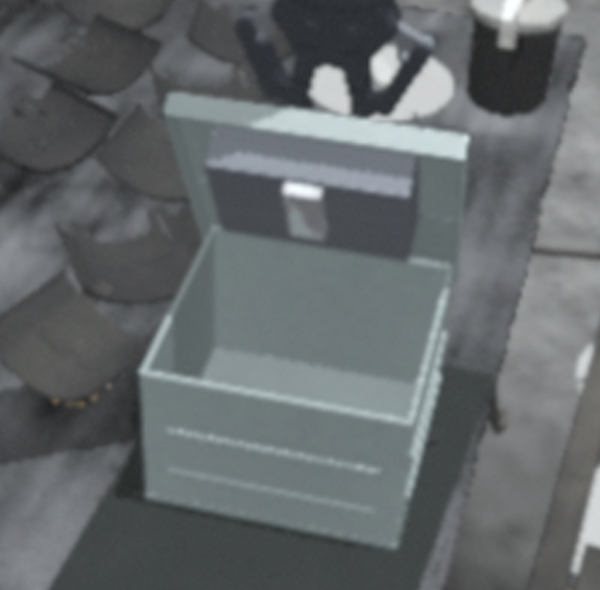

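Request:
apply_moves(deltas=[[0.6, [0, 0, 0], 0], [0.5, [0, 0, 0], 0], [0.3, [0, 0, 0], 0], [0.2, [0, 0, 0], 0], [0.2, [0, 0, 0], 0]])

```text
t: 9.4
eef_pos: [0.6999, -0.0432, 0.2297]
tool_rot: [0.0, 0.956, 0.292, 0.001]
contact_force: [0.3, 0.3, 0.9]
gripper_width: 0.802
grasp_force: 0.0
```

Request:
apply_moves(deltas=[[0.2, [0.05, 0, -0.05], 0], [0.2, [0.12, 0, -0.15], 0], [0.2, [0.2, 0, -0.3], 0], [0.2, [0.2, 0, -0.5], 0], [0.2, [0.2, 0, -0.7], 0], [0.2, [0.2, 0, -0.9], 0], [0.2, [0.2, 0, -0.9], 0], [0.2, [0.2, 0, -0.9], 0]])

```text
t: 10.2
eef_pos: [0.733, -0.0213, 0.4104]
tool_rot: [0.0, 0.956, 0.292, 0.001]
contact_force: [0.3, 0.6, 0.4]
gripper_width: 0.802
grasp_force: 0.0
```

```bash
python3 - <<'E'
from h import *
delta([.619,-.097,.101],.6-np.pi/2)
q=bot.read_camera('scene');save(q,'s6');print(bot.look_for(q,'solvent_tin')[:1])
E
```

```text
t 10.2 [ 0.733  -0.0213  0.4104] F [0.3 0.6 0.4] w 0.802 gf 0.0 q [-0.52  0.6   0.86  1.17 -0.45  1.55 -0.72]
delta [-0.687 -0.006  1.546] turn -0.0012 tilt [ 0.002  0.    -1.   ]
[{'point': [0.3188, -0.3421, 0.1123], 'confidence': 0.92}]
```

View pics/s6.png

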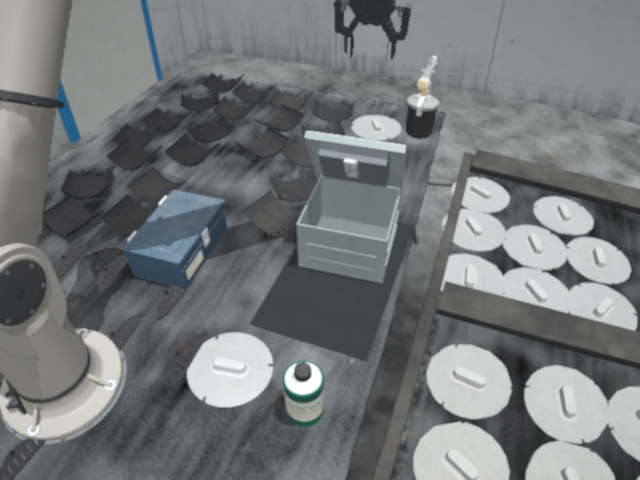

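The lid stands open by itself, with its front edge at about (356,140). The gripper is clear and the tin is unmoved at (304,392). I'll check the lid angle before handing in.

```bash
python3 - <<'E'
from h import *
q=bot.read_camera('scene');x,y,a=.6552,-.0717,.6
for th in(.7,.8,.9,1.,1.1,1.2):
    u=[-.184,.002];bx=.09+u[0]*np.cos(th)+u[1]*np.sin(th);z=.129-u[0]*np.sin(th)+u[1]*np.cos(th)
    print(th,[proj(q,[x+bx*np.cos(a)-s*np.sin(a),y+bx*np.sin(a)+s*np.cos(a),z]).round() for s in(.095,-.095)])
E
```

```text
0.7 [array([300., 163.]), array([396., 179.])]
0.8 [array([302., 154.]), array([398., 170.])]
0.9 [array([304., 145.]), array([400., 160.])]
1.0 [array([306., 137.]), array([402., 151.])]
1.1 [array([308., 129.]), array([404., 143.])]
1.2 [array([310., 121.]), array([405., 135.])]
```

```bash
python3 -c "
from station import bot
print(bot.hand_in())"
```

```text
the job is handed in; nothing more can be done
None
```

I handed in the job with the utility box's lid standing by itself at about 1.05 rad (60°) as measured in the camera picture, the gripper clear of everything and the solvent tin not visibly moved; the hand-in returned no verdict.

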